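# Find the rocking hatch cover and push it open

## Robot

A 7-joint arm with a two-finger parallel gripper is mounted at the origin on the work surface. World frame = base frame: x ahead of the robot, y to its left, z up, the work surface at z = 0. Lengths are in m, angles in rad, forces in N, time in s.
With the tool pointing down it reaches from about 0.4 to 0.85 m from the base axis. Payload 4.4 kg.
Tool frame: the origin (TCP) lies between the finger pads; the fingertips stand robot.tips_ahead ahead of it and the grasp point (between the pads) lies 3 mm ahead of it (robot.tips_ahead is the distance from the TCP to the fingertips, in m); z points along the fingers, y is the line along which they close (so a half turn about z gives the same grasp; the last joint's range is limited). The gripper opens to 94 mm and grips with 3 to 60 N. Pads are 16 mm wide; open, the fingers measure 119 mm over their backs; the gripper's body (75 mm by 177 mm) begins 78 mm behind the grasp point.
Start: joints at [1.161, 0.628, 0.038, 1.517, -0.027, 0.996, -0.02], TCP at [0.219, -0.612, 0.195] pointing down, gripper open.
Joint ranges: [-3.06, 3.06], [-0.37, 2.12], [-1.25, 1.32], [0.18, 2.47], [-1.1, 4.24], [0.23, 1.98], [-2.94, 2.94]. Speed limits (rad/s): [2.57, 2.57, 3.14, 3.14, 3.14, 3.14, 3.14].

## Interface

Orientations are given as a rotation vector (axis times angle).
In Python, from station import robot gives the robot as it stands.
- The arm moves only by the shell command python3 -m inch 'ROWS' [FORCE]. ROWS is text: rows parted by semicolons, each of 7 numbers parted by spaces: the shift along the tool's x, y, z as a fraction of full scale, then the turn, a rotation vector about the tool's x, y, z as a fraction of full scale, then the gripper command: -1 is fully open, 1 is shut, values between are in proportion. In form: dx dy dz wx wy wz fingers; .... A call has 1 to 8 rows; each row is the pose to reach, as a shift and turn from the pose commanded when the call began, along the tool's axes at that moment; what a row does not reach only later rows make up. Full scale, the value 1, is 0.8 m for a shift and pi/2 rad for a turn. A row lasts 1/12 s, in which the tool goes at most 41.7 mm and 7.16 degrees, less where a joint would pass 70% of its speed; a pose out of reach is approached as far as the arm can. A call with a number of a shift or a turn outside -1 to 1 is refused whole. A call with a gripper value outside its range is refused whole. The fingers move at their own pace and stop on an object; FORCE is the grip in N (left out, the last holds). Time passes only in rows, so rows that repeat a pose let the fingers close. It gives the time, the measured TCP pose, the force, the opening and the grip force at its end, in the units of the state.
- robot.observe(): the state, without advancing time (a new reading comes with each control period).
- robot.read_camera(name): name is "side" or "top"; returns a dict with "frame" (384x512x3 uint8, red, green, blue), "range_z" (384x512 float32, m along the optical axis (not along the pixel's ray), 0 where there is no reading), "fov_y" (degrees; the focal length in pixels is half the picture's height over the tangent of half this angle, whatever the lens; pixels are square), "cx", "cy" (the principal point, pixels), "k1" (the pictures are not rectified: a ray, as slopes to the right and down, at radius r is drawn at 1 + k1 r^2 times it, then the intrinsics apply), "R" (3x3) and "t" (3): a world point X has camera coordinates R X + t. Camera axes: x right, y down, z forward; pixel columns grow to the right and rows downward; lengths in m; the calibration is good to about 2 mm. A picture is of the moment at which its call begins.
- robot.close_job(): hands the job in; it is judged then, once.
The state is a dict: "clock": time; "joints": joint angles; "joint_vel": joint speeds; "joint_torque": joint torques, N m; "tcp_pos": TCP position; "eef_rot": TCP orientation; "force": force on the tool from outside, world axes, zero at the start; "ft_torque": the same for the moment, N m; "gripper_width": finger opening in m; "gripper_force": force on a finger pad.
Only numpy, scipy, OpenCV 4.12 (cv2) and the standard library are available. Lean on these libraries where they do the work, as an engineer would, in place of code of your own. Each camera call takes 0.05 s, during which the arm holds its last target. There are 200 camera calls.

## Task

One of the four identical hatch covers in the tram floor section on the bench has lost its packing and rocks when you press one of its ends. Find it by pressing the covers with the fingertips, then push that cover's end down until it stands fully open, and leave it open and still with the other three shut. Pick nothing up, and leave the loose things around it where they lie.

Things in the scene. Friction and masses are not known exactly. Their poses are not given: they have to be found in the camera images.
- deck: tram floor section, fixed: grey steel frame 65 mm tall, 400 mm along its y, with a row of four openings (each 104 x 74 mm, centred on x = 0, 94 mm apart in y, solid webs between). Origin on the bench under the row's centre; x points away from the robot (turned up to 0.35 rad), y left along the row, z up. A solid strip beyond the openings (x 52 to 112 mm) carries a bumper and an insert.
- top_a (a point): centre of the top face of hatch cover a, first from the left (+y of the deck frame) in the row, at y = 141 mm of the deck. Ribbed aluminium plate, 100 mm along its x, 70 mm along its y, 8 mm thick, its top flush with the deck at 65 mm. Axes turn with the cover; shut they are the deck's. All four covers look the same.
- cover_a (a joint): tilt of cover a on a pivot along y, 4 mm below its top centre. 0 level (shut); positive: far (+x) end down; negative: near end down; stops at +-1.05. Any one of the four covers is unpacked: it yields to 2 to 4 N pressed 30 to 40 mm from the pivot at either end, has no spring, stays as left, and has 50 mm free below the deck top. The packed ones give under 0.05 rad.
- top_b (a point): centre of the top face of hatch cover b, second from the left in the row, at y = 47 mm of the deck. Ribbed aluminium plate, 100 mm along its x, 70 mm along its y, 8 mm thick, its top flush with the deck at 65 mm. Axes turn with the cover; shut they are the deck's. All four covers look the same.
- cover_b (a joint): tilt of cover b on a pivot along y, 4 mm below its top centre. 0 level (shut); positive: far (+x) end down; negative: near end down; stops at +-1.05. Any one of the four covers is unpacked: it yields to 2 to 4 N pressed 30 to 40 mm from the pivot at either end, has no spring, stays as left, and has 50 mm free below the deck top. The packed ones give under 0.05 rad.
- top_c (a point): centre of the top face of hatch cover c, third from the left in the row, at y = -47 mm of the deck. Ribbed aluminium plate, 100 mm along its x, 70 mm along its y, 8 mm thick, its top flush with the deck at 65 mm. Axes turn with the cover; shut they are the deck's. All four covers look the same.
- cover_c (a joint): tilt of cover c on a pivot along y, 4 mm below its top centre. 0 level (shut); positive: far (+x) end down; negative: near end down; stops at +-1.05. Any one of the four covers is unpacked: it yields to 2 to 4 N pressed 30 to 40 mm from the pivot at either end, has no spring, stays as left, and has 50 mm free below the deck top. The packed ones give under 0.05 rad.
- top_d (a point): centre of the top face of hatch cover d, fourth, at the right (-y) in the row, at y = -141 mm of the deck. Ribbed aluminium plate, 100 mm along its x, 70 mm along its y, 8 mm thick, its top flush with the deck at 65 mm. Axes turn with the cover; shut they are the deck's. All four covers look the same.
- cover_d (a joint): tilt of cover d on a pivot along y, 4 mm below its top centre. 0 level (shut); positive: far (+x) end down; negative: near end down; stops at +-1.05. Any one of the four covers is unpacked: it yields to 2 to 4 N pressed 30 to 40 mm from the pivot at either end, has no spring, stays as left, and has 50 mm free below the deck top. The packed ones give under 0.05 rad.
- bumper: bystander: loose rubber bumper, stepped round, 34 mm across the foot, 24 mm tall, on the deck's far strip; origin under its centre
- insert: bystander: loose black carbon insert, 26 x 70 x 18 mm, on the deck's far strip; origin under its centre
- caliper: bystander: loose steel vernier caliper, 230 mm long, about 12 mm tall, on the bench beyond the deck; origin on the bench under the middle of its beam
- shoe_plate: bystander: loose brass shoe plate, 120 x 60 x 10 mm with two holes, on the bench left of the deck; origin under its centre
- spanner: bystander: loose steel spanner, 200 mm long, on the bench at the right; origin under its middle
- tin: bystander: loose tin, 66 mm across, 100 mm tall, on the bench at the left; origin under its centre
- bush: bystander: loose brass bush, 50 mm across, 30 mm tall, on the bench right of the deck; origin under its centre

How it is judged:
By the outcome, as a careful person would: the job done as asked, in the order asked, and still so for the second after the job is handed in, with the robot touching nothing.
It also fails if it takes over 45 s, if anything falls off the work surface, if the arm or the gripper's body presses on something with over 40 N, if the wrist force passes 120 N, or if a joint passes its speed limit or range.

## Working session

There is one attempt and no reset: what is moved stays moved. The work goes in short steps, Python scripts to look and compute and a shell command to move; the robot and the scene stay as the last step left them, time stands still between calls to the robot, and variables do not carry over. Pictures are saved under pics/ and viewed, at most 10 in all, crops included, and the job is handed in when it is done.

```bash
mkdir -p pics
python3 - <<'E'
from station import robot
import cv2,numpy as np,pickle
s=robot.observe();print(s,robot.tips_ahead)
for n in("top","side"):
    c=robot.read_camera(n);pickle.dump(c,open(n+".pkl","wb"))
    cv2.imwrite(f"pics/{n}1.png",cv2.resize(c["frame"][:,:,::-1],(800,600)))
    print(n,c["fov_y"],c["cx"],c["cy"],c["k1"],c["R"],c["t"])
E
```

```text
{'clock': 0.0, 'joints': array([ 1.16120088,  0.6293202 ,  0.0384062 ,  1.51834168, -0.02700904,
        0.99631497, -0.01997167]), 'joint_vel': array([-0.00157457, -0.00057123, -0.00129354,  0.00059964, -0.00103153,
       -0.00030902,  0.00115976]), 'joint_torque': array([-3.84852383e-04, -5.49719596e+01,  1.14327494e+00, -1.86636508e+01,
       -5.23129350e-02,  2.36100348e-02,  1.78950045e-04]), 'tcp_pos': array([ 0.21891142, -0.61130345,  0.19427872]), 'eef_rot': array([-3.09346343e+00, -5.37143934e-01,  4.92687679e-04]), 'force': array([ 0.08790078,  0.95131428, -0.59672559]), 'ft_torque': array([ 0.06087473, -0.01467163,  0.05924141]), 'gripper_force': 0.0, 'gripper_width': 0.09378547410736258} 0.022
top 48.109400880684284 257.18462354145873 193.41791381549515 -0.16176467069078473 [[ 0.00910076 -0.99977494 -0.01916353]
 [-0.99662998 -0.00750642 -0.08168437]
 [ 0.08152213  0.01984233 -0.996474  ]] [0.03006376 0.56137601 1.32080883]
side 48.95866201285868 258.57110080554736 194.74567440938375 0.003012537145194094 [[-0.93490999 -0.35459521  0.01433717]
 [-0.19512615  0.47987652 -0.85536209]
 [ 0.29642723 -0.80248412 -0.51783215]] [0.51936844 0.14767953 1.23714818]
```

View pics/top1.png

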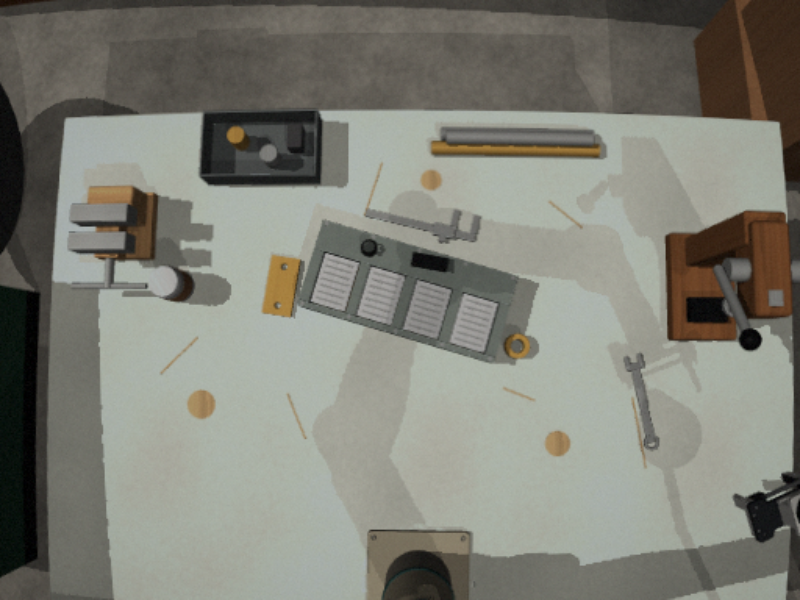

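View pics/side1.png

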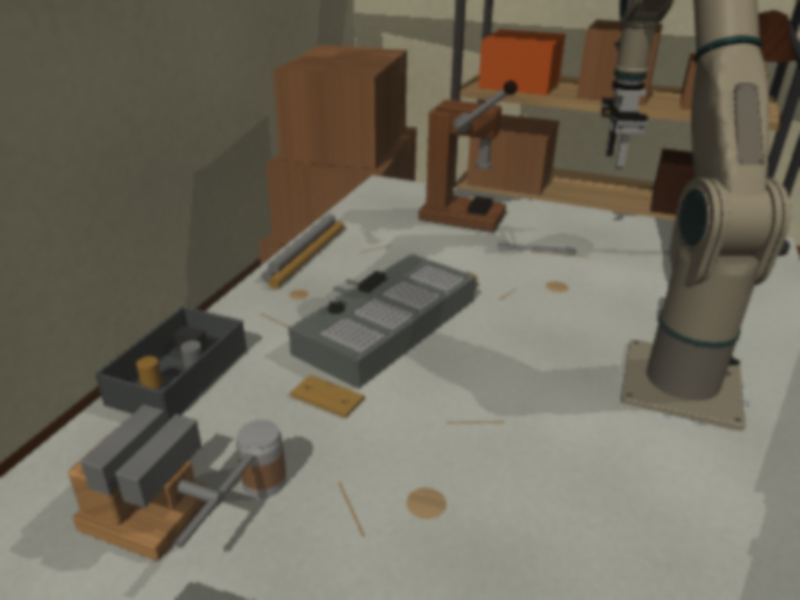

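The top view shows the covers centred at about (334,281), (381,295), (427,309) and (475,322) in the 800x600 picture. The bumper is at (369,247) and the insert at (430,262), both on the far strip. The side view agrees, with the near side clear.

```bash
cat > h.py <<'E'
import numpy as np,cv2,pickle
from scipy.spatial.transform import Rotation as Ro
def px2w(c,u,v,z):
    f=192/np.tan(np.radians(c["fov_y"]/2));d=np.array([(u-c["cx"])/f,(v-c["cy"])/f]);r=d.copy()
    for _ in range(20): r=d/(1+c["k1"]*(r@r))
    w=c["R"].T@np.array([*r,1]);o=-c["R"].T@c["t"]
    return o+w*(z-o[2])/w[2]
E
python3 - <<'E'
from h import *
from station import robot
c=pickle.load(open("top.pkl","rb"));g=cv2.cvtColor(c["frame"],cv2.COLOR_RGB2GRAY)
P=[]
for u,v in [(334,281),(381,295),(427,309),(475,322)]:
    P.append(px2w(c,u*.64,v*.64,.065)[:2])
P=np.array(P);print(P)
m=P.mean(0);d=P[0]-P[3];print(m,np.linalg.norm(d),np.arctan2(-d[0],d[1]))
print([c["range_z"][int(v*.64),int(u*.64)] for u,v in [(334,281),(475,322)]])
s=robot.observe();R=Ro.from_rotvec(s["eef_rot"]).as_matrix();print(R)
I=c["frame"][150:240,180:350,::-1];cv2.imwrite("pics/crop.png",cv2.resize(I,None,fx=4.7,fy=4.7,interpolation=cv2.INTER_CUBIC))
E
```

```text
[[ 0.59819982  0.16660184]
 [ 0.57143631  0.07450139]
 [ 0.54488657 -0.01488961]
 [ 0.52039031 -0.10785271]]
[0.55872825 0.02959023] 0.2852711326139942 -0.27625682576112864
[np.float32(1.3060954), np.float32(1.2954888)]
[[ 9.41485035e-01  3.37054266e-01 -5.91724977e-04]
 [ 3.37054784e-01 -9.41483738e-01  1.56304119e-03]
 [-3.02697424e-05 -1.67102363e-03 -9.99998603e-01]]
```

View pics/crop.png

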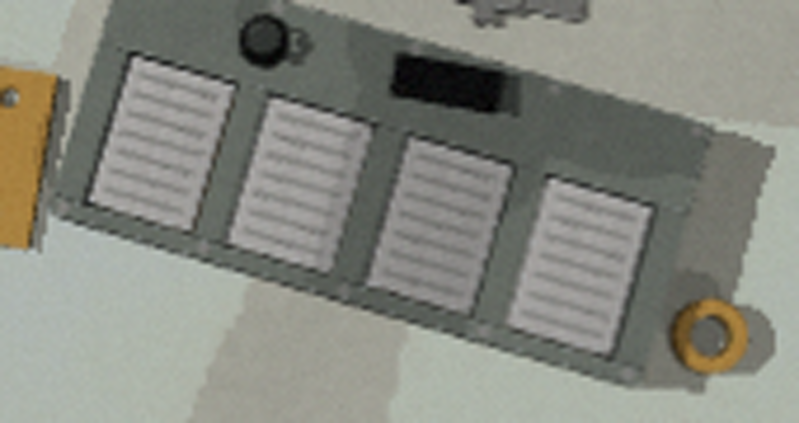

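The crop confirms the cover centres: a (163,141), b (302,183), c (441,225) and d (582,265). The bench side near the robot is clear. I'll move to the near end of d with the fingers shut and the tool x lined up with the deck x.

```bash
python3 -m inch '0.529 -0.492 0 0 0 0.395 1;0.529 -0.492 0 0 0 0.395 1;0.529 -0.492 0 0 0 0.395 1;0.529 -0.492 0 0 0 0.395 1;0.529 -0.492 0 0 0 0.395 1;0.529 -0.492 0 0 0 0.395 1;0.529 -0.492 0 0 0 0.395 1;0.529 -0.492 0 0 0 0.395 1' 20
cat >> h.py <<'E'
C=dict(a=(.5982,.1666),b=(.5717,.0745),c=(.5457,-.0158),d=(.5204,-.1079))
YAW=-.276
def go(cov,sx,tipz):
    from station import robot
    s=robot.observe();R=Ro.from_rotvec(s["eef_rot"]).as_matrix()
    ex=np.array([np.cos(YAW),np.sin(YAW)]);p=np.array(C[cov])+sx*ex
    t=np.array([*p,tipz+robot.tips_ahead])
    yaw=np.arctan2(R[1,0],R[0,0])
    print("frac",np.round(R.T@(t-s["tcp_pos"])/.8,4),"turn",round((yaw-YAW)/(np.pi/2),4),"clock",s["clock"],"F",s["force"].round(2),"tip",(s["tcp_pos"]+R[:,2]*robot.tips_ahead).round(4),"tilt",R[:,2].round(4))
E
python3 -c "from h import *;go('d',-.037,.095)"
```

```text
clock: 0.77
tcp_pos: [0.3728, -0.3138, 0.195]
eef_rot: [-3.111, 0.433, 0.001]
force: [0.7, 0.0, 0.5]
gripper_width: 0.0442
gripper_force: 0.0
frac [ 0.0609 -0.298   0.0976] turn -0.0004 clock 0.7667 F [0.68 0.05 0.51] tip [ 0.3728 -0.3138  0.173 ] tilt [-3.e-04  3.e-04 -1.e+00]
```

```bash
python3 -m inch '0.061 -0.298 0 0 0 0 1;0.061 -0.298 0 0 0 0 1;0.061 -0.298 0 0 0 0 1;0.061 -0.298 0 0 0 0 1;0.061 -0.298 0.05 0 0 0 1;0.061 -0.298 0.098 0 0 0 1;0.061 -0.298 0.098 0 0 0 1;0.061 -0.298 0.098 0 0 0 1'
python3 -c "from h import *;go('d',-.037,.068)"
```

```text
clock: 1.43
tcp_pos: [0.4827, -0.0949, 0.1127]
eef_rot: [-3.111, 0.422, 0.012]
force: [1.1, 0.0, -0.1]
gripper_width: 0.0003
gripper_force: 0.0
frac [0.0037 0.0029 0.0284] turn 0.004 clock 1.4333 F [ 1.07  0.   -0.15] tip [ 0.4826 -0.0948  0.0907] tilt [-0.0074  0.0032 -1.    ]
```

```bash
python3 -m inch '0.0037 0.003 0.028 0 0 0 1;0.0037 0.003 0.028 0 0 0 1;0.0037 0.003 0.028 0 0 0 1'
python3 -c "from h import *;go('d',-.037,.062)"
```

```text
clock: 1.68
tcp_pos: [0.4857, -0.1043, 0.0946]
eef_rot: [3.111, -0.436, -0.003]
force: [-0.5, 0.1, 0.0]
gripper_width: 0.0002
gripper_force: 0.0
frac [-0.0033 -0.0075  0.0133] turn -0.0017 clock 1.6833 F [-0.52  0.07  0.01] tip [ 0.4857 -0.1044  0.0726] tilt [-1.8e-03 -4.0e-04 -1.0e+00]
```

```bash
python3 -m inch '-0.003 -0.007 0.005 0 0 0 1;-0.003 -0.007 0.01 0 0 0 1;-0.003 -0.007 0.014 0 0 0 1;-0.003 -0.007 0.014 0 0 0 1;-0.003 -0.007 0.014 0 0 0 1;-0.003 -0.007 0.014 0 0 0 1'
python3 -c "from h import *;go('d',-.037,.085)"
```

```text
clock: 2.18
tcp_pos: [0.486, -0.0972, 0.0835]
eef_rot: [3.111, -0.433, 0.001]
force: [-0.1, -0.5, -1.1]
gripper_width: 0.0007
gripper_force: 0.0
frac [-0.0013  0.0011 -0.0294] turn -0.0005 clock 2.1833 F [-0.12 -0.51 -1.09] tip [ 0.486  -0.0972  0.0615] tilt [ 5.e-04 -1.e-04 -1.e+00]
```

```bash
python3 -m inch '0 0 0.003 0 0 0 1;0 0 0.005 0 0 0 1;0 0 0.005 0 0 0 1;0 0 0.005 0 0 0 1'
python3 -c "from h import *;go('d',-.037,.085)"
```

```text
clock: 2.52
tcp_pos: [0.4858, -0.097, 0.0791]
eef_rot: [-3.112, 0.433, 0.0]
force: [-0.1, 0.0, -0.1]
gripper_width: 0.0003
gripper_force: 0.0
frac [-0.0009  0.0013 -0.0349] turn -0.0005 clock 2.5167 F [-0.13  0.03 -0.12] tip [ 0.4858 -0.097   0.0571] tilt [-3.e-04  1.e-04 -1.e+00]
```

Run:
```python
from station import robot
from h import *
c=robot.read_camera("side");pickle.dump(c,open("side2.pkl","wb"))
cv2.imwrite("pics/side2.png",cv2.resize(c["frame"][150:260,170:330,::-1],None,fx=5,fy=5,interpolation=cv2.INTER_CUBIC))
```

```text
(no output)
```

View pics/side2.png

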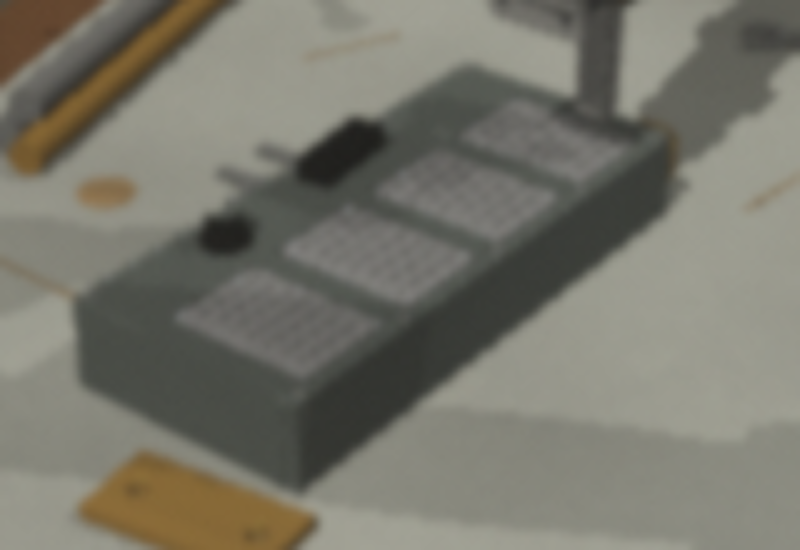

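Run:
```python
from h import *
c=pickle.load(open("side2.pkl","rb"))
f=192/np.tan(np.radians(c["fov_y"]/2))
def pr(X):
    q=c["R"]@X+c["t"];r=q[:2]/q[2];r=r*(1+c["k1"]*(r@r));u=f*r+[c["cx"],c["cy"]];return ((u-[170,150])*5).round(0),q[2].round(3)
print("tip",pr(np.array([.4858,-.097,.0571])))
ex=np.array([np.cos(YAW),np.sin(YAW)]);ey=np.array([-ex[1],ex[0]])
for k in "ad":
  for a,b in((50,35),(50,-35),(-50,35),(-50,-35),(0,0)):
    print(k,a,b,pr(np.array([*(np.array(C[k])+ex*a*1e-3+ey*b*1e-3),.065])))
u,v=597/5+170,100/5+150
print(c["range_z"][int(v)-4:int(v)+10,int(u)].round(3))
```

```text
tip (array([591., 161.]), np.float64(1.429))
a 50 35 (array([174., 314.]), np.float64(1.248))
a 50 -35 (array([252., 265.]), np.float64(1.297))
a -50 35 (array([304., 374.]), np.float64(1.198))
a -50 -35 (array([380., 320.]), np.float64(1.246))
a 0 0 (array([277., 317.]), np.float64(1.247))
d 50 35 (array([459., 132.]), np.float64(1.445))
d 50 -35 (array([517.,  95.]), np.float64(1.494))
d -50 35 (array([581., 177.]), np.float64(1.395))
d -50 -35 (array([637., 137.]), np.float64(1.443))
d 0 0 (array([548., 134.]), np.float64(1.444))
[1.38  1.384 1.384 1.389 1.393 1.393 1.393 1.398 1.462 1.453 1.443 1.442
 1.438 1.426]
```

Run:
```python
from h import *
c=pickle.load(open("side2.pkl","rb"));f=192/np.tan(np.radians(c["fov_y"]/2))
for u,v in[(289,173),(289,170),(287,172),(291,172),(289,175),(285,182)]:
    z=c["range_z"][v,u];q=np.array([(u-c["cx"])/f*z,(v-c["cy"])/f*z,z]);print(u,v,c["R"].T@(q-c["t"]))
from station import robot
s=robot.observe();print(s["tcp_pos"],s["joints"],s["force"],s["clock"])
```

```text
289 173 [ 0.48174657 -0.08589304  0.09882779]
289 170 [ 0.4824594  -0.08629346  0.1097148 ]
287 172 [ 0.4890114  -0.08660335  0.10075564]
291 172 [ 0.4791928  -0.10074272  0.09575812]
289 175 [ 0.49362723 -0.12977174  0.06677977]
285 182 [ 0.48992631 -0.07240606  0.06988764]
[ 0.48586247 -0.09704681  0.07911798] [ 0.05159097  0.59563312  0.13025172  2.05312866 -0.15211252  0.50179142
 -1.55431062] [ 0.63124232  1.03197289 -0.72148712] 2.5667
```

Run:
```python
from h import *
def tip(c,P):
    f=192/np.tan(np.radians(c["fov_y"]/2));v,u=np.mgrid[0:384,0:512];z=c["range_z"]
    q=np.stack([(u-c["cx"])/f*z,(v-c["cy"])/f*z,z],-1);W=(q-c["t"])@c["R"]
    m=(np.hypot(W[...,0]-P[0],W[...,1]-P[1])<.07)&(z>0)&(W[...,2]>P[2]-.04)&(W[...,2]<P[2]+.15)
    w=W[m];o=np.argsort(w[:,2]);print(len(w));print(w[o[:400:25]].round(3))
tip(pickle.load(open("side.pkl","rb")),(.219,-.611,.195))
from station import robot
c=robot.read_camera("side");tip(c,(.4858,-.097,.125))
print(robot.observe()["force"])
```

```text
316
[[ 0.241 -0.657  0.208]
 [ 0.234 -0.653  0.218]
 [ 0.2   -0.56   0.227]
 [ 0.234 -0.66   0.237]
 [ 0.239 -0.657  0.246]
 [ 0.237 -0.658  0.254]
 [ 0.199 -0.556  0.264]
 [ 0.244 -0.664  0.271]
 [ 0.198 -0.555  0.284]
 [ 0.239 -0.651  0.296]
 [ 0.251 -0.652  0.318]
 [ 0.251 -0.647  0.323]
 [ 0.263 -0.654  0.34 ]]
763
[[ 0.481 -0.098  0.089]
 [ 0.478 -0.085  0.107]
 [ 0.479 -0.085  0.118]
 [ 0.476 -0.096  0.129]
 [ 0.49  -0.084  0.139]
 [ 0.475 -0.098  0.15 ]
 [ 0.479 -0.087  0.161]
 [ 0.49  -0.088  0.173]
 [ 0.451 -0.099  0.196]
 [ 0.459 -0.161  0.202]
 [ 0.453 -0.103  0.205]
 [ 0.448 -0.098  0.208]
 [ 0.455 -0.077  0.212]
 [ 0.465 -0.111  0.214]
 [ 0.454 -0.127  0.223]
 [ 0.465 -0.096  0.226]]
[ 0.12119187  0.68204439 -0.16717074]
```

The camera puts the visible fingertips about 13 mm above the reported TCP height, where 22 mm below it was expected. The tips are therefore still in the air, which explains the zero force. I'll go by contact from here.

```bash
python3 -m inch '0 0 0.01 0 0 0 1;0 0 0.018 0 0 0 1;0 0 0.018 0 0 0 1;0 0 0.018 0 0 0 1'; for i in 1 2; do python3 -m inch '0 0 0.003 0 0 0 1;0 0 0.005 0 0 0 1;0 0 0.005 0 0 0 1' | egrep 'pos|force:'; done
```

```text
clock: 2.95
tcp_pos: [0.4853, -0.097, 0.0641]
eef_rot: [-3.112, 0.433, 0.002]
force: [0.2, 0.2, 0.2]
gripper_width: 0.0007
gripper_force: 0.0
tcp_pos: [0.4857, -0.097, 0.0605]
force: [-1.6, 0.2, 0.1]
gripper_force: 0.0
tcp_pos: [0.4857, -0.097, 0.0565]
force: [0.6, 0.2, 0.6]
gripper_force: 0.0
```

```bash
python3 -m inch '0 0 0.003 0 0 0 1;0 0 0.005 0 0 0 1;0 0 0.005 0 0 0 1' | egrep 'pos|force:'
```

```text
tcp_pos: [0.4861, -0.0971, 0.0545]
force: [-4.2, 0.4, 19.1]
gripper_force: 9.6
```

```bash
python3 -m inch '0 0 0.003 0 0 0 1;0 0 0.005 0 0 0 1;0 0 0.005 0 0 0 1' | egrep 'pos|force:'
```

```text
tcp_pos: [0.4863, -0.0971, 0.0541]
force: [-10.9, 2.0, 59.2]
gripper_force: 29.8
```

Contact is at TCP z ≈ 0.0555 and the force rises to 59 N without give, so d is packed. Next is c.

```bash
python3 -m inch '0 0 -0.025 0 0 0 1;0 0 -0.025 0 0 0 1;0 0 -0.025 0 0 0 1;0 0 -0.025 0 0 0 1'|egrep 'pos|force'
sed -i 's/robot.tips_ahead/-.0095/g' h.py
python3 -c "from h import *;[go(k,-.035,.068) for k in 'cba']"
```

```text
tcp_pos: [0.4857, -0.0969, 0.0685]
force: [-0.0, 0.3, -0.7]
gripper_force: 0.0
frac [ 0.0007 -0.118   0.0126] turn -0.0004 clock 4.2833 F [-0.01  0.34 -0.66] tip [ 0.4857 -0.0969  0.078 ] tilt [-2.e-04  1.e-04 -1.e+00]
frac [ 0.0011 -0.2355  0.0126] turn -0.0004 clock 4.2833 F [-0.01  0.34 -0.66] tip [ 0.4857 -0.0969  0.078 ] tilt [-2.e-04  1.e-04 -1.e+00]
frac [ 0.0015 -0.3553  0.0126] turn -0.0004 clock 4.2833 F [-0.01  0.34 -0.66] tip [ 0.4857 -0.0969  0.078 ] tilt [-2.e-04  1.e-04 -1.e+00]
```

```bash
python3 -m inch '0.001 -0.118 0 0 0 0 1;0.001 -0.118 0 0 0 0 1;0.001 -0.118 0 0 0 0 1;0.001 -0.118 0 0 0 0 1;0.001 -0.118 0.01 0 0 0 1;0.001 -0.118 0.018 0 0 0 1;0.001 -0.118 0.019 0 0 0 1;0.001 -0.118 0.019 0 0 0 1'|egrep 'pos|force'
```

```text
tcp_pos: [0.5114, -0.008, 0.0527]
force: [0.0, -0.4, 0.4]
gripper_force: 0.0
```

```bash
python3 -m inch '0 0 0.003 0 0 0 1;0 0 0.003 0 0 0 1;0 0 0.003 0 0 0 1'|egrep 'pos|force'
```

```text
tcp_pos: [0.5122, -0.0073, 0.0512]
force: [-0.0, -0.5, 0.4]
gripper_force: 0.0
```

```bash
python3 -m inch '0 0 0.004 0 0 0 1;0 0 0.008 0 0 0 1;0 0 0.012 0 0 0 1'|egrep 'pos|force'
```

```text
tcp_pos: [0.5133, -0.007, 0.0417]
force: [0.4, -1.3, 3.5]
gripper_force: 1.6
```

Run:
```python
from station import robot
from h import *
c=robot.read_camera("side")
cv2.imwrite("pics/side3.png",cv2.resize(c["frame"][150:260,170:330,::-1],None,fx=5,fy=5,interpolation=cv2.INTER_CUBIC))
go('c',-.035,.045)
```

```text
frac [-0.0012 -0.0001  0.007 ] turn -0.0006 clock 5.5 F [ 0.64 -0.94  2.72] tip [ 0.5129 -0.0066  0.0506] tilt [ 9.e-04 -2.e-04 -1.e+00]
```

View pics/side3.png

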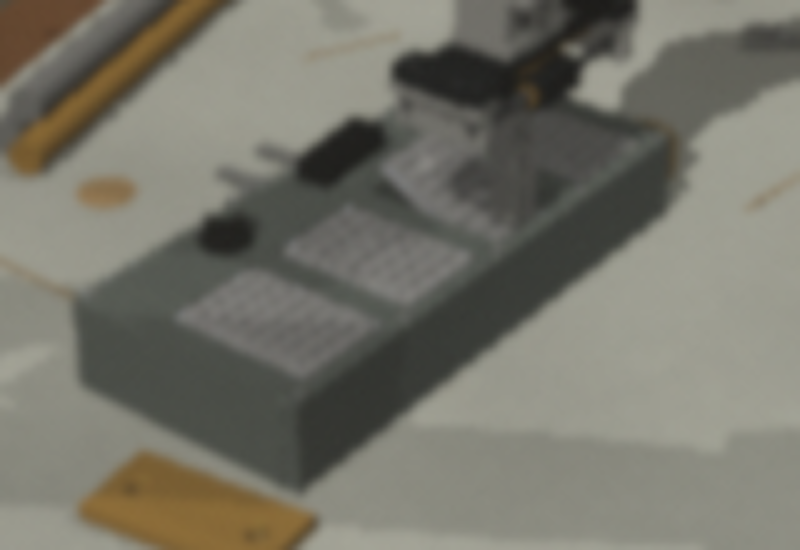

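Cover c is the loose one: its near end has sunk at about 3 N, while a, b and d lie flat in this view (finger at about (515,190)). I'll push it fully open, moving in towards the pivot as it tilts.

```bash
python3 -m inch '0 0 0.005 0 0 0 1;0 0 0.010 0 0 0 1;0 0 0.015 0 0 0 1;0 0 0.019 0 0 0 1;0 0 0.019 0 0 0 1'|egrep 'pos|force'; python3 -c "from h import *;go('c',-.030,.030)"
```

```text
tcp_pos: [0.5114, -0.006, 0.0254]
force: [-1.2, 0.0, -0.1]
gripper_force: 0.3
frac [0.007  0.0001 0.0061] turn -0.0002 clock 5.9167 F [-1.25  0.02 -0.08] tip [ 0.5115 -0.006   0.0349] tilt [-2.2e-03  4.0e-04 -1.0e+00]
```

```bash
python3 -m inch '0.002 0 0.003 0 0 0 1;0.004 0 0.006 0 0 0 1;0.006 0 0.007 0 0 0 1;0.007 0 0.007 0 0 0 1;0.007 0 0.007 0 0 0 1'|egrep 'pos|force'; python3 -c "from h import *;go('c',-.027,.030)"
```

```text
tcp_pos: [0.5162, -0.0074, 0.0206]
force: [-3.9, 1.7, 4.8]
gripper_force: 2.8
frac [0.0046 0.     0.0001] turn -0.0003 clock 6.3333 F [-3.92  1.7   4.8 ] tip [ 0.5162 -0.0074  0.0301] tilt [-3.4e-03  9.0e-04 -1.0e+00]
```

```bash
python3 -m inch '0.002 0 0.001 0 0 0 1;0.004 0 0.001 0 0 0 1;0.004 0 0.001 0 0 0 1;0.004 0 0.001 0 0 0 1'|egrep 'pos|force'
```

```text
tcp_pos: [0.5165, -0.0075, 0.0202]
force: [-8.3, 3.1, 14.2]
gripper_force: 7.4
```

```bash
python3 -m inch '0.002 0 0.001 0 0 0 1;0.003 0 0.001 0 0 0 1;0.003 0 0.001 0 0 0 1;0.003 0 0.001 0 0 0 1'|egrep 'pos|force'
```

```text
tcp_pos: [0.5167, -0.0076, 0.0199]
force: [-13.0, 4.8, 24.1]
gripper_force: 11.7
```

```bash
python3 -m inch '-0.01 0 0 0 0 0 1;-0.014 0 0 0 0 0 1;-0.014 0 -0.02 0 0 0 1;-0.014 0 -0.06 0 0 0 1;-0.014 0 -0.1 0 0 0 1;-0.014 0 -0.15 0 0 0 1;-0.014 0 -0.15 0 0 0 1;-0.014 0 -0.15 0 0 0 1'|egrep 'pos|force'
```

```text
tcp_pos: [0.5149, -0.0067, 0.1411]
force: [-0.3, -1.0, -0.5]
gripper_force: 0.0
```

```bash
python3 -m inch '-0.1 0.2 -0.05 0 0 0 1;-0.1 0.2 -0.05 0 0 0 1;-0.1 0.2 -0.05 0 0 0 1;-0.1 0.2 -0.05 0 0 0 1;-0.1 0.2 -0.05 0 0 0 1;-0.1 0.2 -0.05 0 0 0 1;-0.1 0.2 -0.05 0 0 0 1'|egrep 'pos|force'
python3 - <<'E'
from station import robot
from h import *
c=robot.read_camera("side")
cv2.imwrite("pics/side4.png",cv2.resize(c["frame"][150:260,170:330,::-1],None,fx=5,fy=5,interpolation=cv2.INTER_CUBIC))
ex=np.array([np.cos(YAW),np.sin(YAW)])
for n in("side","top"):
    c=robot.read_camera(n);f=192/np.tan(np.radians(c["fov_y"]/2));v,u=np.mgrid[0:384,0:512].astype(float);z=c["range_z"]
    K=np.array([[f,0,c["cx"]],[0,f,c["cy"]],[0,0,1]])
    r=cv2.undistortPoints(np.stack([u.ravel(),v.ravel()],-1)[:,None],K,np.array([c["k1"],0,0,0,0]))[:,0].reshape(384,512,2)
    W=(np.concatenate([r*z[...,None],z[...,None]],-1)-c["t"])@c["R"]
    for k in "abcd":
        d=W[...,:2]-C[k];x=d@ex;y=d@np.array([-ex[1],ex[0]])
        m=(abs(x)<.045)&(abs(y)<.025)&(W[...,2]<.13)&(z>0);
        print(n,k,m.sum(),[(b,(W[m&(abs(x*1e3-b)<5)][:,2].mean()*1e3).round(1)) for b in range(-40,41,10) if (m&(abs(x*1e3-b)<5)).any()])
E
```

```text
tcp_pos: [0.3913, -0.1389, 0.1784]
force: [0.1, 0.7, 0.1]
gripper_force: 0.0
side a 287 [(-40, np.float64(67.4)), (-30, np.float64(67.5)), (-20, np.float64(67.5)), (-10, np.float64(67.5)), (0, np.float64(67.3)), (10, np.float64(67.0)), (20, np.float64(67.6)), (30, np.float64(67.4)), (40, np.float64(67.6))]
side b 248 [(-40, np.float64(67.6)), (-30, np.float64(67.8)), (-20, np.float64(67.4)), (-10, np.float64(67.6)), (0, np.float64(67.9)), (10, np.float64(66.9)), (20, np.float64(67.3)), (30, np.float64(67.6)), (40, np.float64(68.0))]
side c 258 [(-20, np.float64(40.8)), (-10, np.float64(55.1)), (0, np.float64(72.1)), (10, np.float64(88.7)), (20, np.float64(102.8)), (30, np.float64(105.0))]
side d 189 [(-40, np.float64(67.2)), (-30, np.float64(66.9)), (-20, np.float64(66.6)), (-10, np.float64(67.2)), (0, np.float64(67.5)), (10, np.float64(68.1)), (20, np.float64(67.8)), (30, np.float64(68.6)), (40, np.float64(68.4))]
top a 478 [(-40, np.float64(64.6)), (-30, np.float64(63.6)), (-20, np.float64(63.7)), (-10, np.float64(64.6)), (0, np.float64(63.7)), (10, np.float64(63.8)), (20, np.float64(64.1)), (30, np.float64(63.3)), (40, np.float64(63.4))]
top b 480 [(-40, np.float64(64.1)), (-30, np.float64(64.1)), (-20, np.float64(64.0)), (-10, np.float64(64.2)), (0, np.float64(64.4)), (10, np.float64(63.3)), (20, np.float64(63.3)), (30, np.float64(63.8)), (40, np.float64(63.9))]
top c 464 [(-40, np.float64(4.2)), (-30, np.float64(8.3)), (-20, np.float64(33.6)), (-10, np.float64(50.6)), (0, np.float64(68.2)), (10, np.float64(85.3)), (20, np.float64(101.7)), (30, np.float64(102.9)), (40, np.float64(3.7))]
top d 490 [(-40, np.float64(63.6)), (-30, np.float64(63.9)), (-20, np.float64(63.5)), (-10, np.float64(64.1)), (0, np.float64(63.5)), (10, np.float64(64.3)), (20, np.float64(64.1)), (30, np.float64(64.6)), (40, np.float64(65.4))]
```

View pics/side4.png

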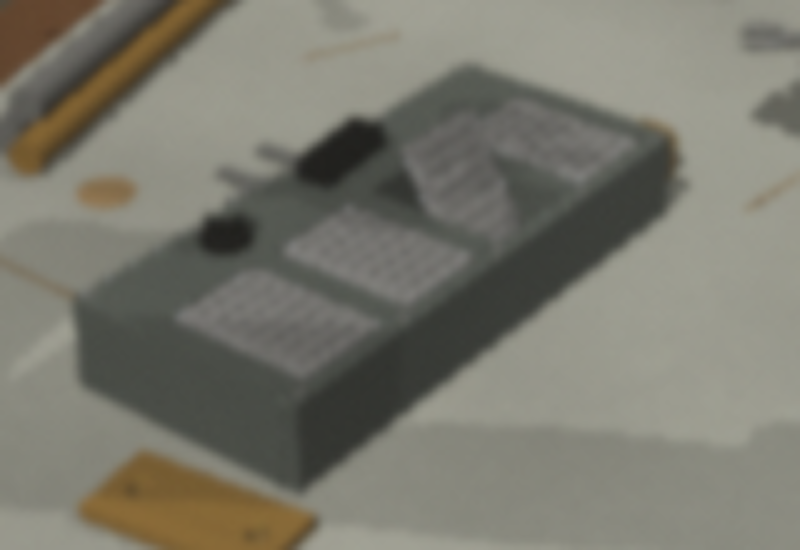

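The picture shows c standing open (460,180), with a, b and d flat and the bumper and insert where they were. The depth slope of 1.72 gives a tilt of about 1.045 rad, which is the stop.

```bash
python3 -c "from station import robot;print(robot.close_job())"
```

```text
the job is handed in; nothing more can be done
None
```

Cover c (third from the left) was the loose one; it now stands fully open at its near-end-down stop (about 1.05 rad), the other three are shut, the arm is clear, and the job is handed in (a and b were never pressed, since c gave way first).

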